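# Dial open the counter cash safe

## Robot

A 6-joint arm with a two-finger parallel gripper is mounted at the origin on the work surface. World frame = base frame: x ahead of the robot, y to its left, z up, the work surface at z = 0. Lengths are in m, angles in rad, forces in N, time in s.
With the tool pointing down it reaches from about 0.35 to 0.775 m from the base axis. Payload 5.5 kg.
Tool frame: the origin (TCP) lies at the very end of the fingers, on their centre line; the grasp point (between the pads) lies 19 mm behind it; z points along the fingers, y is the line along which they close (so a half turn about z gives the same grasp; the last joint's range is limited). The gripper opens to 85 mm and grips with 20 to 120 N. Pads are 22 mm wide; open, the fingers measure 114 mm over their backs; the gripper's body (76 mm by 85 mm) begins 54 mm behind the grasp point. The pads swing forward as they close: fully open they stand 13 mm farther back than shut.
Start: joints at [1.125, 0.313, 0.046, 1.304, 0, 1.431], TCP at [0.173, 0.548, 0.231] pointing down, gripper open.
Joint ranges: [-2.76, 2.76], [-0.86, 1.69], [-1.03, 1.26], [-2.2, 2.34], [-1.47, 1.5], [-3.14, 3.14]. Speed limits (rad/s): [2.57, 2.57, 3.14, 3.14, 3.14, 3.14].

## Interface

Orientations are given as a unit quaternion [w, x, y, z].
In Python, from workcell import get_state, read_camera, calibration, hand_in gives the robot as it stands.
- The arm moves only by the tool drive_tool, never from a script. Its argument "deltas" is a list that holds one entry, the list of rows, each a list of 7 numbers: the closure in counts, from 0 (fully open) to 255 (shut), then the shift along the tool's x, y, z in m, then the turn, a rotation vector about the tool's x, y, z in degrees. A call has 1 to 12 rows; each row is the pose to reach, as a shift and turn from the pose commanded when the call began, along the tool's axes at that moment; what a row does not reach only later rows make up. A row lasts 1/8 s, in which the tool goes at most 62.5 mm and 10.7 degrees, less where a joint would pass 70% of its speed; a pose out of reach is approached as far as the arm can. A call with a gripper value outside its range is refused whole. The fingers move at their own pace and stop on an object; "newtons" is the grip in N (left out, the last holds). Time passes only in rows, so rows that repeat a pose let the fingers close. It gives the time, the measured TCP pose, the force, the opening and the grip force at its end, in the units of the state.
- get_state(): the state, without advancing time (a new reading comes with each control period).
- read_camera(name): name is "scene" or "top" or "wrist"; returns (picture, depth): 400x640x3 uint8, red, green, blue; 400x640 float32, m along the optical axis (not along the pixel's ray), 0 where there is no reading.
- calibration(name): a dict with "mtx" (3x3 intrinsics, pixels), "k1" (the pictures are not rectified: a ray, as slopes to the right and down, at radius r is drawn at 1 + k1 r^2 times it, then the intrinsics apply), "world_from_camera" (4x4, takes a point from camera to world coordinates). Camera axes: x right, y up, looking along -z (the intrinsics and any distortion apply to the point x, -y, -z); pixel columns grow to the right and rows downward; lengths in m; the calibration is good to about 2 mm. A picture is of the moment at which its call begins: read the wrist's pose just before it. calibration takes no time and is no camera call; for the wrist camera it gives the pose at the moment of the call.
- hand_in(): hands the job in; it is judged then, once.
The state is a dict: "clock": time; "joint_pos": joint angles; "qvel": joint speeds; "tau": joint torques, N m; "tcp_pos": TCP position; "orientation": TCP orientation; "wrist_force": force on the tool from outside, world axes, zero at the start; "ft_torque": the same for the moment, N m; "finger_gap": finger opening in m; "grip_force": force on a finger pad.
Only numpy, scipy, OpenCV 4.12 (cv2) and the standard library are available. Lean on these libraries where they do the work, as an engineer would, in place of code of your own. Each camera call takes 0.05 s, during which the arm holds its last target. There are 200 camera calls.

## Task

Open the low cash safe on the counter: turn its dial left (anticlockwise from above) to 34, then right to 5, then left again until the bolt is drawn and the dial comes up against its stop, without forcing it, and slide the hatch fully open. Stop on each number without passing it, and leave the tape roll, calculator and stapler where they are.

Things in the scene. Friction and masses are not known exactly. Their poses are not given: they have to be found in the camera images.
- safe: Grey steel cash safe, 240 x 420 x 110 mm (x, y, z), fixed to the counter; origin at the centre of its underside. Its +y end holds free top plate, its -y end the dial, the hatch lies between. Its yaw is the yaw of the dial ring's zero mark.
- dialhead: Black dial ring, 104 mm across, 3 mm thick, fixed on the safe's top (110 mm above the counter), with the hidden lock works and bolt under it; origin at the centre of its underside, on the dial's axis, 125 mm to the -y side of the safe's centre (up to 6 mm off in x). Where the dial's last stop lies differs from safe to safe by 0.27 rad either way, so it must be felt.
- dial_zero (a point): The zero mark of the ring: a pair of extra-long parallel white bars, 51 mm from the dial's axis in the ring's +x direction (the side away from the robot). There are 40 white marks, every fifth one longer; the numbers 0 to 39 run clockwise seen from above, so 34 lies six marks anticlockwise from zero and 5 lies five marks clockwise.
- dial (a joint): Dial angle, rad: 0 with the pointer at zero, growing to the left (anticlockwise). One number is 0.1571: 34 is +0.942, 5 is -0.785; stop within 0.09 of each, further past spoils the lock for good. Starts within 0.3 of zero. Takes 0.03 to 0.16 N m; on the last turn left, from about -0.3 on, 0.3 N m while it draws the bolt.
- dial_grip (a point): Middle of the dial's steel grip bar, on the axis, 33 mm above the safe's top; turns with the dial. The bar is 54 mm long along this point's x (to the pointer), 14 mm thick along y; its top lies 8 mm above this point, its foot 24 mm below, on the steel dial disc (74 mm across). A dark stripe on top, nearer the pointer's end, and a dark dash on the disc mark the pointer.
- dial_stop (a point): On the dial's axis at the ring's underside: about its last stop. On the last turn left the dial stops hard somewhere between -0.17 and +0.39 rad. Only within 0.06 rad of that stop is the bolt drawn clear of the hatch; it then stays there when let go. More than about 0.5 N m against the stop is forcing it. No stop by +0.5 means the numbers were not set well.
- hatch (a joint): Hatch travel in m, 0 shut, 0.100 fully open (end stop); slides along the safe's +y. It drags with about 3 N. While the bolt is not drawn it moves only about 8 mm and then catches; it must not be pulled harder than 12 N then.
- hatch_grip (a point): Grip point of the hatch's black bridge handle, moves with the hatch, 32 mm above the safe's top, at the middle of the steel hatch plate (150 x 120 x 6 mm). The handle's rail is 74 mm long along the safe's x, 14 mm thick along y and 16 mm high, from 6 mm below to 10 mm above this point; two posts carry it, and below it the plate's top lies 24 mm under this point.
- tape: Roll of tape lying flat on the counter, 72 mm across, 19 mm high; bystander, origin at the centre of its underside.
- calculator: Desk calculator lying on the counter, 150 x 85 x 18 mm; bystander, origin at the centre of its underside.
- stapler: Black stapler on the counter, 130 x 34 x 44 mm; bystander, origin at the centre of its underside.

How it is judged:
By the outcome, as a careful person would: the job done as asked, in the order asked, and still so for the second after the job is handed in, with the robot touching nothing.
It also fails if it takes over 72 s, if anything falls off the work surface, if the arm or the gripper's body presses on something with over 40 N, if the wrist force passes 120 N, or if a joint passes its speed limit or range.

## Working session

There is one attempt and no reset: what is moved stays moved. The work goes in short steps, Python scripts to look and compute and a tool call to move; the robot and the scene stay as the last step left them, time stands still between calls to the robot, and variables do not carry over. Pictures are saved under pics/ and viewed, at most 11 in all, crops included, and the job is handed in when it is done.

Besides the shell and the picture viewer there is one more tool, called after "Call:" as a command line: name --argument value ..., lists and objects as JSON in quotes. drive_tool: Moves the arm, as the interface text tells. Its arguments: {"type":"object","properties":{"deltas":{"type":"array","items":{"type":"array","items":{"type":"array","items":{"type":"number"}}}},"newtons":{"type":"number"}},"required":["deltas"]}

```bash
mkdir -p pics; cat > h.py <<'E'
import numpy as np, cv2
from workcell import get_state, read_camera, calibration, hand_in
def pts(cal,uv,d):
    """pixels (n,2) + depth (n) -> world"""
    K=np.array(cal["mtx"],float); uv=np.asarray(uv,float).reshape(-1,2); k=cal["k1"]
    q=cv2.undistortPoints(uv.reshape(-1,1,2),K,np.array([k,0,0,0,0.])).reshape(-1,2)
    d=np.asarray(d,float).reshape(-1)
    c=np.c_[q[:,0]*d,-q[:,1]*d,-d,np.ones(len(d))]
    return (c@np.array(cal["world_from_camera"]).T)[:,:3]
def onplane(cal,uv,z):
    a=pts(cal,uv,np.ones(len(np.reshape(uv,(-1,2))))); o=np.array(cal["world_from_camera"])[:3,3]
    return o+(a-o)*((z-o[2])/(a[:,2]-o[2]))[:,None]
E
python3 - <<'E'
from h import *
s=get_state(); print({k:np.round(v,3).tolist() for k,v in s.items()})
for n in ("top","scene"):
    c=calibration(n); p,d=read_camera(n); np.savez(f"pics/{n}.npz",p=p,d=d); cv2.imwrite(f"pics/{n}.png",p[:,:,::-1]); print(n,c)
E
```

```text
{'clock': 0.0, 'joint_pos': [1.125, 0.314, 0.045, 1.304, 0.0, 1.431], 'qvel': [0.001, -0.001, -0.001, 0.001, 0.0, 0.0], 'tau': [-0.001, -48.063, 29.853, 0.019, -0.0, 0.0], 'tcp_pos': [0.173, 0.548, 0.23], 'orientation': [-0.0, 0.152, 0.988, -0.001], 'wrist_force': [-0.03, -0.257, -0.575], 'ft_torque': [-0.047, 0.023, -0.026], 'grip_force': 0.0, 'finger_gap': 0.086}
top {'mtx': array([[412.0464851 ,   0.        , 317.04847027],
       [  0.        , 412.0464851 , 203.89010146],
       [  0.        ,   0.        ,   1.        ]]), 'k1': -0.05365453370254812, 'world_from_camera': array([[ 2.41596160e-02,  9.85081889e-01, -1.70381882e-01,
         4.18020431e-01],
       [-9.99708098e-01,  2.37762314e-02, -4.29053123e-03,
         5.14993789e-02],
       [-1.75485552e-04,  1.70435805e-01,  9.85368766e-01,
         1.08998447e+00],
       [ 0.00000000e+00,  0.00000000e+00,  0.00000000e+00,
         1.00000000e+00]])}
scene {'mtx': array([[386.66673251,   0.        , 319.48529978],
       [  0.        , 386.66673251, 201.92483899],
       [  0.        ,   0.        ,   1.        ]]), 'k1': -0.081080647855404, 'world_from_camera': array([[-0.49261495, -0.53526201,  0.68616696,  1.15090141],
       [ 0.8702395 , -0.29963208,  0.3910292 ,  0.37735213],
       [-0.00370544,  0.78975641,  0.61340939,  0.64803633],
       [ 0.        ,  0.        ,  0.        ,  1.        ]])}
```

View pics/top.png

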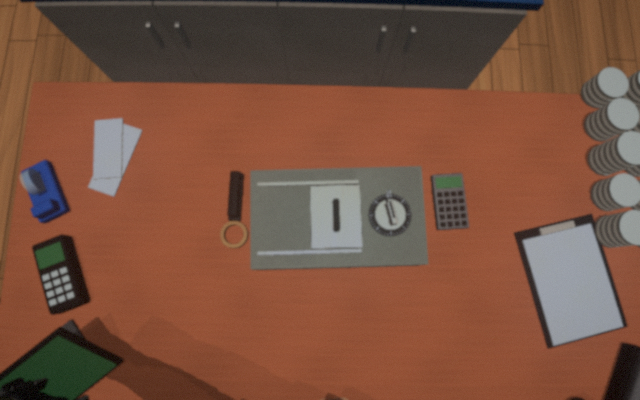

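View pics/scene.png

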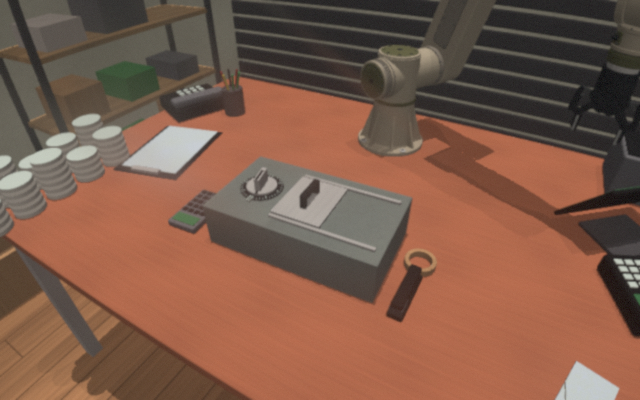

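The top view shows the safe spanning (250,168)–(428,268), the dial at (390,214) and the handle at (336,214). The tape and stapler are on the +y side near (235,215), and the calculator is at (450,202).

```bash
python3 - <<'E'
from h import *
c=calibration("top"); z=np.load("pics/top.npz")
print("dial",onplane(c,[[390,214]],.113),"handle",onplane(c,[[336,214]],.152))
print("corners",onplane(c,[[250,170],[421,167],[428,264],[251,270]],.11).round(3))
d=z["d"]; print(d[205:225:5,300:400:15])
w=calibration("wrist"); print(w, get_state()["tcp_pos"])
im=z["p"][160:275,240:440,::-1]; cv2.imwrite("pics/topc.png",cv2.resize(im,None,fx=4,fy=4,interpolation=cv2.INTER_CUBIC))
E
```

```text
dial [[ 0.56655928 -0.11988352  0.113     ]] handle [[0.55766219 0.01142309 0.152     ]]
corners [[ 0.668  0.222  0.11 ]
 [ 0.686 -0.198  0.11 ]
 [ 0.45  -0.21   0.11 ]
 [ 0.426  0.207  0.11 ]]
[[0.9967595  0.98494786 0.9833263  0.9839544  0.98621136 0.9918175
  0.9512277 ]
 [0.9908323  0.9797213  0.9836424  0.98097163 0.9839588  0.9845674
  0.94830984]
 [0.9897771  0.9822311  0.9800468  0.9791682  0.97734994 0.97941536
  0.94788265]
 [0.9879513  0.9784443  0.976152   0.9757357  0.9776627  0.98316276
  0.95783186]]
{'mtx': array([[320.20720034,   0.        , 318.1775433 ],
       [  0.        , 320.20720034, 202.10782457],
       [  0.        ,   0.        ,   1.        ]]), 'k1': 0.018566911048839823, 'world_from_camera': array([[ 0.30105641, -0.90435447, -0.30250295,  0.09491297],
       [ 0.9536045 ,  0.28488431,  0.09736217,  0.57330195],
       [-0.00187157, -0.31777968,  0.94816274,  0.37367897],
       [ 0.        ,  0.        ,  0.        ,  1.        ]])} [0.17290595 0.54791952 0.23047282]
```

View pics/topc.png

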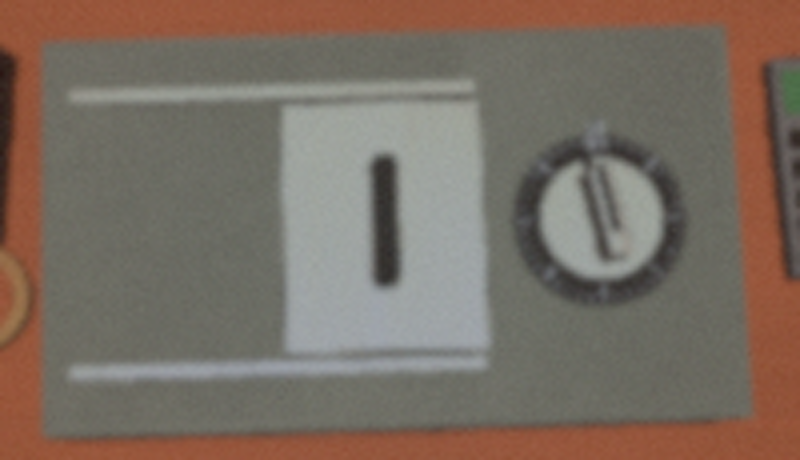

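```bash
cat >> h.py <<'E'
from scipy.spatial.transform import Rotation as R
def rel(pos,yaw):
    """shift+turn(deg) in tool axes to reach pos, tool down with tool x at pi+yaw"""
    s=get_state(); r=R.from_quat(np.roll(s["orientation"],-1))
    t=R.from_euler("z",yaw)*R.from_matrix(np.diag([-1,1,-1.]))
    print("shift",(r.inv().apply(np.array(pos)-s["tcp_pos"])).round(4),"turn",np.degrees((r.inv()*t).as_rotvec()).round(2))
E
python3 -c "
from h import *
rel([.5666,-.120,.25],.1)"
```

```text
shift [-0.5765 -0.5184 -0.0188] turn [ -0.09  -0.03 -23.25]
```

Call:
drive_tool --deltas '[[[0,-0.5765,-0.5184,-0.019,0,0,-23.25],[0,-0.5765,-0.5184,-0.019,0,0,-23.25],[0,-0.5765,-0.5184,-0.019,0,0,-23.25],[0,-0.5765,-0.5184,-0.019,0,0,-23.25],[0,-0.5765,-0.5184,-0.019,0,0,-23.25],[0,-0.5765,-0.5184,-0.019,0,0,-23.25],[0,-0.5765,-0.5184,-0.019,0,0,-23.25],[0,-0.5765,-0.5184,-0.019,0,0,-23.25],[0,-0.5765,-0.5184,-0.019,0,0,-23.25],[0,-0.5765,-0.5184,-0.019,0,0,-23.25],[0,-0.5765,-0.5184,-0.019,0,0,-23.25],[0,-0.5765,-0.5184,-0.019,0,0,-23.25]]]'

```text
clock: 1.6
tcp_pos: [0.551, -0.0937, 0.2492]
orientation: [-0.0, -0.05, 0.999, 0.0]
wrist_force: [1.7, 0.9, 0.5]
finger_gap: 0.0857
grip_force: 0.0
```

```bash
python3 -c "
from h import *
rel([.5666,-.120,.25],.1)"
```

```text
shift [-0.0129 -0.0277 -0.0008] turn [ 0.03 -0.01 -0.02]
```

Call:
drive_tool --deltas '[[[0,-0.012,-0.022,0,0,0,0],[0,-0.012,-0.022,0,0,0,0],[0,-0.012,-0.022,0,0,0,0]]]'

```text
clock: 1.98
tcp_pos: [0.5638, -0.1116, 0.2491]
orientation: [-0.001, -0.05, 0.999, 0.0]
wrist_force: [-0.8, -0.3, -0.5]
finger_gap: 0.0854
grip_force: 0.0
```

```bash
python3 - <<'E'
from h import *
c=calibration("wrist"); s=get_state(); p,d=read_camera("wrist"); np.savez("pics/w1.npz",p=p,d=d,c=c["world_from_camera"])
print(s["tcp_pos"],s["joint_pos"]); cv2.imwrite("pics/w1.png",p[:,:,::-1])
cal=c
# top-down rectified view at plane z=.113: 3 px/mm around dial
N=600; x0,y0=.567,-.120
u=np.arange(N)
# world -> image: image up=+x, left=+y
X=x0+(N/2-u)/5000.; Y=y0+(N/2-u)/5000.
gx,gy=np.meshgrid(X,Y,indexing="ij")
P=np.c_[gx.ravel(),gy.ravel(),np.full(N*N,.113)]
M=np.linalg.inv(c["world_from_camera"]); q=P@M[:3,:3].T+M[:3,3]
a=q[:,0]/-q[:,2]; b=-q[:,1]/-q[:,2]; r=1+c["k1"]*(a*a+b*b); K=np.array(c["mtx"])
mx=(K[0,0]*a*r+K[0,2]).reshape(N,N).astype("f4"); my=(K[1,1]*b*r+K[1,2]).reshape(N,N).astype("f4")
cv2.imwrite("pics/r1.png",cv2.remap(p[:,:,::-1].copy(),mx,my,cv2.INTER_CUBIC))
E
```

```text
[ 0.56379378 -0.11162116  0.249062  ] [-3.35309214e-01  3.10204431e-01  8.51370525e-02  1.34738290e+00
  3.92479847e-04 -4.35611772e-01]
```

View pics/r1.png

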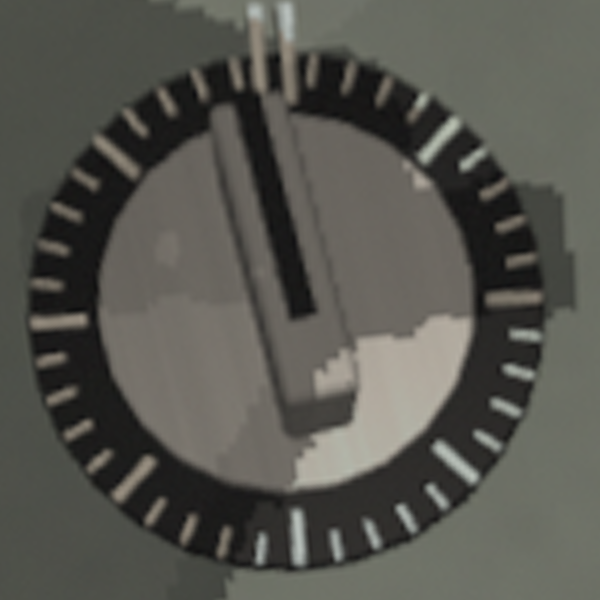

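View pics/w1.png

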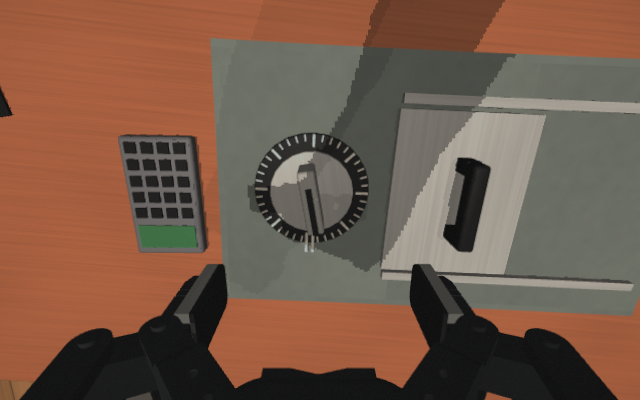

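The rectified view shows the ring centred at about (287,310), the zero bars at (270,10) and the bar's stripe from (250,100) to (300,318). I'll fit these numerically.

```bash
cat >> h.py <<'E'
def rectify(c,p,x0,y0,z,N=600,s=5000.):
    u=(N/2-np.arange(N))/s; gx,gy=np.meshgrid(x0+u,y0+u,indexing="ij")
    M=np.linalg.inv(c["world_from_camera"]); rv=np.diag([1,-1,-1.])@M[:3,:3]; tv=np.diag([1,-1,-1.])@M[:3,3]
    uv,_=cv2.projectPoints(np.c_[gx.ravel(),gy.ravel(),np.full(N*N,z)],rv,tv,np.array(c["mtx"]),np.array([c["k1"],0,0,0.]))
    m=uv.reshape(N,N,2).astype("f4"); return cv2.remap(p,m,None,cv2.INTER_CUBIC)
def ring(c,p,x0,y0):
    g=rectify(c,p,x0,y0,.113); v=g.max(2)
    blk=(v<60).astype("u1"); n,l,st,ce=cv2.connectedComponentsWithStats(blk)
    i=1+np.argmax(st[1:,4]); h=cv2.convexHull(np.argwhere(l==i)[:,::-1].astype("f4")); (a,b),r=cv2.minEnclosingCircle(h)
    e=cv2.fitEllipse(h); print("ring px",(a,b),r,"ellipse",e); a,b=e[0]
    return x0+(300-b)/5000,y0+(300-a)/5000
def stripe(c,p,x0,y0):
    g=rectify(c,p,x0,y0,.151); cx,cy=x0,y0; v=g.max(2)
    yy,xx=np.mgrid[:600,:600]; m=((v<45)&(np.hypot(yy-300,xx-300)<150)).astype("u1")
    n,l,st,ce=cv2.connectedComponentsWithStats(m); i=1+np.argmax(st[1:,4])
    q=np.argwhere(l==i); w=np.linalg.svd(q-q.mean(0),full_matrices=False)[2][0]; w*=-np.sign(w[0])
    print("stripe n",len(q),"centre",x0+(300-q.mean(0)[0])/5000,y0+(300-q.mean(0)[1])/5000,"yaw",np.arctan2(-w[1],-w[0])); return g
E
python3 - <<'E'
from h import *
z=np.load("pics/w1.npz"); c=calibration("wrist"); c["world_from_camera"]=z["c"]
x,y=ring(c,z["p"],.567,-.12); print(x,y)
g=stripe(c,z["p"],x,y); cv2.imwrite("pics/r2.png",g[:,:,::-1])
a=rectify(c,z["p"],x,y,.152); 
E
```

```text
ring px (285.8716125488281, 311.3907165527344) 262.0031433105469 ellipse ((285.4907531738281, 311.0635681152344), (518.701171875, 520.692138671875), 48.437835693359375)
0.5647872863769531 -0.11709815063476563
stripe n 6211 centre 0.5768155587968533 -0.11008881236395578 yaw 0.5659656302511871
```

View pics/r2.png

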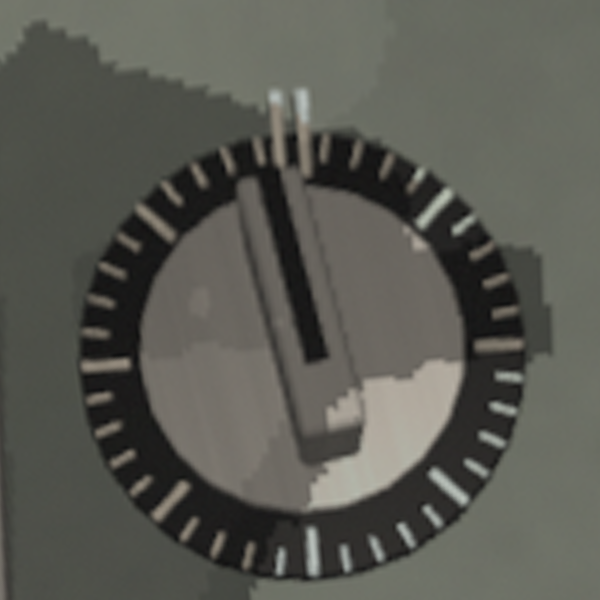

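```bash
python3 - <<'E'
from h import *
g=cv2.imread("pics/r2.png").max(2)
# per-row stripe edges
for r in range(205,356,15):
    row=g[r].astype(int); k=np.where(row[240:345]<60)[0]+240; print(r,k.min() if len(k) else 0,k.max() if len(k) else 0,len(k), round(k.mean(),1))
ks=[(r,np.mean(np.where(g[r,240:345]<60)[0])) for r in range(205,352)]
ks=np.array(ks); print("yaw",np.arctan(np.polyfit(ks[:,0],ks[:,1],1)[0]))
e=[]
for r in range(200,380,4):
    row=cv2.GaussianBlur(g[r:r+1].astype("f4"),(9,1),0)[0]; lo=int(300+(r-165)*.25)-12; d=np.abs(np.diff(row))[lo:lo+28]; e.append((r,lo+d.argmax(),d.max()))
e=np.array(e); print("right edge",np.arctan(np.polyfit(e[:,0],e[:,1],1)[0])); print(e[::5].round(1).tolist())
E
```

```text
205 264 287 24 275.5
220 268 291 24 279.5
235 272 296 25 284.0
250 276 299 24 287.5
265 280 303 24 291.5
280 285 308 24 296.5
295 261 311 25 298.0
310 292 315 24 303.5
325 296 319 24 307.5
340 300 323 24 311.5
355 304 327 24 315.5
yaw 0.2532787265975696
right edge 0.2598334513554242
[[200.0, 312.0, 2.8], [220.0, 317.0, 1.9], [240.0, 313.0, 1.6], [260.0, 318.0, 2.0], [280.0, 324.0, 2.7], [300.0, 337.0, 2.6], [320.0, 342.0, 2.8], [340.0, 347.0, 2.6], [360.0, 353.0, 2.8]]
```

```bash
python3 -c "
from h import *
print(get_state()['tcp_pos']);rel([.5648,-.1171,.126],.26)"
```

```text
[ 0.56380491 -0.11126953  0.2493616 ]
shift [-0.0005 -0.006   0.1234] turn [ 0.05 -0.05 -9.11]
```

Call:
drive_tool --deltas '[[[0,-0.0005,-0.006,0.03,0,0,-9.1],[0,-0.0005,-0.006,0.06,0,0,-9.1],[0,-0.0005,-0.006,0.06,0,0,-9.1],[0,-0.0005,-0.006,0.06,0,0,-9.1]]]'

```text
clock: 2.52
tcp_pos: [0.5659, -0.1176, 0.1909]
orientation: [0.001, -0.13, 0.992, -0.0]
wrist_force: [0.8, -0.4, 0.2]
finger_gap: 0.0857
grip_force: 0.0
```

```bash
python3 - <<'E'
from h import *
rel([.5648,-.1171,.126],.26)
c=calibration("wrist"); p,d=read_camera("wrist"); x,y=ring(c,p,.565,-.117); print(x,y)
E
```

```text
shift [0.001  0.0008 0.0649] turn [-0.04  0.07 -0.  ]
ring px (301.65142822265625, 301.6588439941406) 260.3781433105469 ellipse ((300.8375549316406, 301.47705078125), (517.515380859375, 519.063720703125), 6.677109718322754)
0.5647045898437499 -0.11716751098632813
```

Call:
drive_tool --deltas '[[[0,0.001,0.001,0.03,0,0,0],[0,0.001,0.001,0.05,0,0,0],[0,0.001,0.001,0.064,0,0,0],[0,0.001,0.001,0.064,0,0,0],[0,0.001,0.001,0.064,0,0,0]]]' --newtons 60

```text
clock: 3.2
tcp_pos: [0.5652, -0.1178, 0.1266]
orientation: [0.001, -0.129, 0.992, -0.0]
wrist_force: [-0.4, -0.0, 0.2]
finger_gap: 0.0855
grip_force: 0.0
```

Call:
drive_tool --deltas '[[[180,0,0,0,0,0,0],[200,0,0,0,0,0,0],[220,0,0,0,0,0,0],[240,0,0,0,0,0,0],[255,0,0,0,0,0,0],[255,0,0,0,0,0,0],[255,0,0,0,0,0,0],[255,0,0,0,0,0,0]]]' --newtons 60

```text
clock: 4.2
tcp_pos: [0.5645, -0.1178, 0.1257]
orientation: [0.0, -0.129, 0.992, -0.0]
wrist_force: [-0.7, -0.5, 4.1]
finger_gap: 0.0128
grip_force: 59.4
```

```bash
cat >> h.py <<'E'
def st():
    s=get_state(); r=R.from_quat(np.roll(s["orientation"],-1)).as_matrix()
    yaw=np.arctan2(-r[1,0],-r[0,0]); print("yaw",round(yaw,4),"dial",round(yaw-.051,4),{k:np.round(s[k],3).tolist() for k in("clock","tcp_pos","wrist_force","ft_torque","finger_gap","grip_force")})
E
python3 -c "
from h import *
st()"
```

```text
yaw 0.2587 dial 0.2077 {'clock': 4.2, 'tcp_pos': [0.565, -0.118, 0.126], 'wrist_force': [-0.681, -0.472, 4.139], 'ft_torque': [-0.189, 0.197, 0.01], 'finger_gap': 0.013, 'grip_force': 59.408}
```

Call:
drive_tool --deltas '[[[255,0,0,0,0,0,-4],[255,0,0,0,0,0,-10],[255,0,0,0,0,0,-17],[255,0,0,0,0,0,-24],[255,0,0,0,0,0,-31],[255,0,0,0,0,0,-36],[255,0,0,0,0,0,-39],[255,0,0,0,0,0,-41],[255,0,0,0,0,0,-41.5],[255,0,0,0,0,0,-41.5]]]'

```text
clock: 5.45
tcp_pos: [0.5647, -0.118, 0.1258]
orientation: [0.0, -0.472, 0.882, -0.0]
wrist_force: [-0.9, -3.1, 3.9]
finger_gap: 0.0131
grip_force: 59.5
```

```bash
python3 - <<'E'
from h import *
st()
c=calibration("wrist"); p,d=read_camera("wrist"); x,y=ring(c,p,.565,-.117)
cv2.imwrite("pics/r3.png",rectify(c,p,.5648,-.1171,.119)[:,:,::-1])
E
```

```text
yaw 0.9826 dial 0.9316 {'clock': 5.45, 'tcp_pos': [0.565, -0.118, 0.126], 'wrist_force': [-0.944, -3.116, 3.877], 'ft_torque': [-0.731, 0.16, -0.021], 'finger_gap': 0.013, 'grip_force': 59.548}
ring px (241.5, 244.5) 343.6605224609375 ellipse ((215.12908935546875, 261.4461669921875), (566.2923583984375, 716.9531860351562), 114.81108856201172)
```

View pics/r3.png

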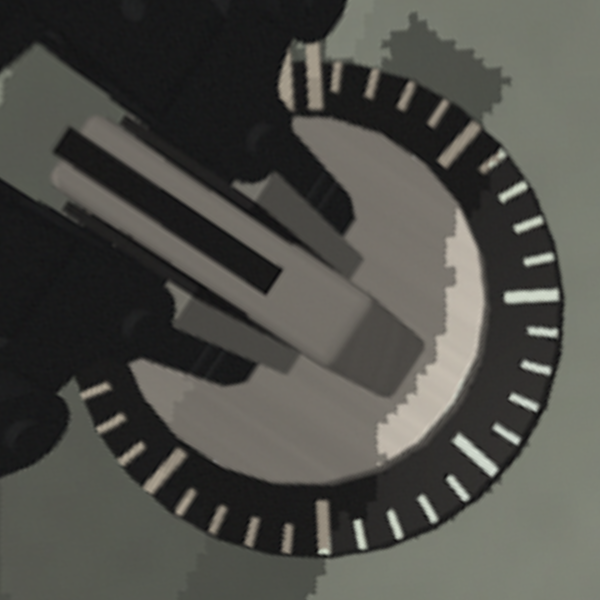

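The stripe runs (60,140)→(276,280), which puts the dial at about +0.94, on 34. Next I turn it right to 5.

Call:
drive_tool --deltas '[[[255,0,0,0,0,0,4],[255,0,0,0,0,0,10],[255,0,0,0,0,0,17],[255,0,0,0,0,0,24],[255,0,0,0,0,0,31],[255,0,0,0,0,0,38],[255,0,0,0,0,0,45],[255,0,0,0,0,0,52],[255,0,0,0,0,0,58],[255,0,0,0,0,0,63],[255,0,0,0,0,0,65],[255,0,0,0,0,0,65]]]'

```text
clock: 7.0
tcp_pos: [0.5645, -0.1176, 0.1257]
orientation: [0.0, 0.076, 0.997, 0.0]
wrist_force: [-1.4, -2.3, 6.0]
finger_gap: 0.0129
grip_force: 59.7
```

```bash
python3 -c "
from h import *
st()"
```

```text
yaw -0.1516 dial -0.2026 {'clock': 7.0, 'tcp_pos': [0.565, -0.118, 0.126], 'wrist_force': [-1.435, -2.295, 6.003], 'ft_torque': [-0.433, 0.151, -0.047], 'finger_gap': 0.013, 'grip_force': 59.741}
```

Call:
drive_tool --deltas '[[[255,0,0,0,0,0,4],[255,0,0,0,0,0,10],[255,0,0,0,0,0,17],[255,0,0,0,0,0,23],[255,0,0,0,0,0,28],[255,0,0,0,0,0,31],[255,0,0,0,0,0,32.5],[255,0,0,0,0,0,33],[255,0,0,0,0,0,33]]]'

```text
clock: 8.12
tcp_pos: [0.5646, -0.1174, 0.1257]
orientation: [0.0, 0.355, 0.935, 0.0]
wrist_force: [-0.6, -1.2, 5.0]
finger_gap: 0.0125
grip_force: 59.7
```

```bash
python3 - <<'E'
from h import *
st()
c=calibration("wrist"); p,d=read_camera("wrist")
cv2.imwrite("pics/r4.png",rectify(c,p,.5648,-.1171,.151)[:,:,::-1])
E
```

```text
yaw -0.7268 dial -0.7778 {'clock': 8.125, 'tcp_pos': [0.565, -0.117, 0.126], 'wrist_force': [-0.64, -1.156, 4.955], 'ft_torque': [-0.337, 0.073, -0.024], 'finger_gap': 0.012, 'grip_force': 59.653}
```

View pics/r4.png

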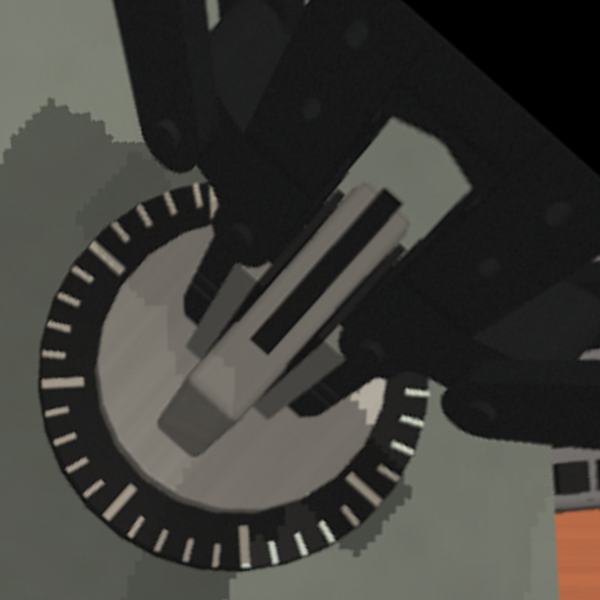

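Stripe (261,345)→(392,197), dial about −0.78, on 5. Now I turn left, gently once past −0.33.

Call:
drive_tool --deltas '[[[255,0,0,0,0,0,-4],[255,0,0,0,0,0,-9],[255,0,0,0,0,0,-14],[255,0,0,0,0,0,-19],[255,0,0,0,0,0,-23],[255,0,0,0,0,0,-25.5],[255,0,0,0,0,0,-25.5]]]'

```text
clock: 9.05
tcp_pos: [0.5646, -0.1175, 0.1257]
orientation: [0.0, 0.14, 0.99, 0.0]
wrist_force: [-0.6, -1.5, 5.3]
finger_gap: 0.0125
grip_force: 59.8
```

Call:
drive_tool --deltas '[[[255,0,0,0,0,0,-1],[255,0,0,0,0,0,-2],[255,0,0,0,0,0,-3],[255,0,0,0,0,0,-4],[255,0,0,0,0,0,-5],[255,0,0,0,0,0,-5]]]'

```text
clock: 9.8
tcp_pos: [0.5646, -0.1176, 0.1257]
orientation: [0.0, 0.097, 0.995, 0.0]
wrist_force: [-0.7, -2.1, 5.4]
finger_gap: 0.0129
grip_force: 59.8
```

```bash
python3 -c "
from h import *
st()"
```

```text
yaw -0.195 dial -0.246 {'clock': 9.8, 'tcp_pos': [0.565, -0.118, 0.126], 'wrist_force': [-0.733, -2.071, 5.363], 'ft_torque': [-0.429, 0.183, -0.181], 'finger_gap': 0.013, 'grip_force': 59.77}
```

Call:
drive_tool --deltas '[[[255,0,0,0,0,0,-1],[255,0,0,0,0,0,-2],[255,0,0,0,0,0,-3],[255,0,0,0,0,0,-3]]]'

```text
clock: 10.3
tcp_pos: [0.5646, -0.1176, 0.1257]
orientation: [0.0, 0.071, 0.997, 0.0]
wrist_force: [-0.9, -2.8, 4.6]
finger_gap: 0.0129
grip_force: 59.8
```

```bash
python3 -c "
from h import *
st()"
```

```text
yaw -0.1427 dial -0.1937 {'clock': 10.3, 'tcp_pos': [0.565, -0.118, 0.126], 'wrist_force': [-0.853, -2.804, 4.619], 'ft_torque': [-0.414, 0.141, -0.196], 'finger_gap': 0.013, 'grip_force': 59.77}
```

Call:
drive_tool --deltas '[[[255,0,0,0,0,0,0],[255,0,0,0,0,0,-0.5],[255,0,0,0,0,0,-1],[255,0,0,0,0,0,-1.5],[255,0,0,0,0,0,-1.5]]]' --newtons 20

```text
clock: 10.92
tcp_pos: [0.5646, -0.1176, 0.1257]
orientation: [0.0, 0.058, 0.998, 0.0]
wrist_force: [-1.2, -2.0, 5.0]
finger_gap: 0.013
grip_force: 59.8
```

```bash
python3 -c "
from h import *
st()"
```

```text
yaw -0.1166 dial -0.1676 {'clock': 10.925, 'tcp_pos': [0.565, -0.118, 0.126], 'wrist_force': [-1.152, -2.036, 4.961], 'ft_torque': [-0.389, 0.154, -0.155], 'finger_gap': 0.013, 'grip_force': 59.77}
```

Call:
drive_tool --deltas '[[[255,0,0,0,0,0,-0.5],[255,0,0,0,0,0,-1],[255,0,0,0,0,0,-1.5],[255,0,0,0,0,0,-1.5]]]'

```text
clock: 11.42
tcp_pos: [0.5646, -0.1176, 0.1257]
orientation: [0.0, 0.045, 0.999, 0.0]
wrist_force: [-1.4, -1.6, 4.5]
finger_gap: 0.0124
grip_force: 59.8
```

```bash
python3 -c "
from h import *
st()"
```

```text
yaw -0.0904 dial -0.1414 {'clock': 11.425, 'tcp_pos': [0.565, -0.118, 0.126], 'wrist_force': [-1.368, -1.629, 4.528], 'ft_torque': [-0.385, 0.161, -0.234], 'finger_gap': 0.012, 'grip_force': 59.769}
```

Call:
drive_tool --deltas '[[[255,0,0,0,0,0,-0.5],[255,0,0,0,0,0,-1],[255,0,0,0,0,0,-1.5],[255,0,0,0,0,0,-1.5]]]'

```text
clock: 11.92
tcp_pos: [0.5646, -0.1176, 0.1257]
orientation: [0.0, 0.032, 0.999, 0.0]
wrist_force: [-0.4, -3.0, 5.2]
finger_gap: 0.0129
grip_force: 59.8
```

```bash
python3 -c "
from h import *
st()"
```

```text
yaw -0.0643 dial -0.1153 {'clock': 11.925, 'tcp_pos': [0.565, -0.118, 0.126], 'wrist_force': [-0.361, -3.009, 5.152], 'ft_torque': [-0.437, 0.172, -0.211], 'finger_gap': 0.013, 'grip_force': 59.769}
```

Call:
drive_tool --deltas '[[[255,0,0,0,0,0,-0.5],[255,0,0,0,0,0,-1],[255,0,0,0,0,0,-1.5],[255,0,0,0,0,0,-1.5]]]'

```text
clock: 12.42
tcp_pos: [0.5646, -0.1176, 0.1258]
orientation: [0.0, 0.019, 1.0, 0.0]
wrist_force: [-1.0, -2.0, 4.9]
finger_gap: 0.013
grip_force: 59.8
```

```bash
python3 -c "
from h import *
st()"
```

```text
yaw -0.0381 dial -0.0891 {'clock': 12.425, 'tcp_pos': [0.565, -0.118, 0.126], 'wrist_force': [-0.96, -1.979, 4.912], 'ft_torque': [-0.402, 0.191, -0.2], 'finger_gap': 0.013, 'grip_force': 59.768}
```

Call:
drive_tool --deltas '[[[255,0,0,0,0,0,-0.5],[255,0,0,0,0,0,-1],[255,0,0,0,0,0,-1.5],[255,0,0,0,0,0,-1.5]]]'

```text
clock: 12.92
tcp_pos: [0.5645, -0.1177, 0.1257]
orientation: [0.0, 0.006, 1.0, 0.0]
wrist_force: [-0.8, -2.9, 5.0]
finger_gap: 0.013
grip_force: 59.8
```

```bash
python3 -c "
from h import *
st()"
```

```text
yaw -0.012 dial -0.063 {'clock': 12.925, 'tcp_pos': [0.565, -0.118, 0.126], 'wrist_force': [-0.834, -2.893, 5.013], 'ft_torque': [-0.414, 0.22, -0.216], 'finger_gap': 0.013, 'grip_force': 59.768}
```

Call:
drive_tool --deltas '[[[255,0,0,0,0,0,-0.5],[255,0,0,0,0,0,-1],[255,0,0,0,0,0,-1.5],[255,0,0,0,0,0,-1.5]]]'

```text
clock: 13.42
tcp_pos: [0.5645, -0.1177, 0.1257]
orientation: [0.0, -0.007, 1.0, 0.0]
wrist_force: [-0.1, -2.3, 4.5]
finger_gap: 0.013
grip_force: 59.8
```

```bash
python3 -c "
from h import *
st()"
```

```text
yaw 0.0142 dial -0.0368 {'clock': 13.425, 'tcp_pos': [0.565, -0.118, 0.126], 'wrist_force': [-0.084, -2.266, 4.514], 'ft_torque': [-0.447, 0.216, -0.234], 'finger_gap': 0.013, 'grip_force': 59.766}
```

Call:
drive_tool --deltas '[[[255,0,0,0,0,0,-0.5],[255,0,0,0,0,0,-1],[255,0,0,0,0,0,-1.5],[255,0,0,0,0,0,-1.5]]]'

```text
clock: 13.92
tcp_pos: [0.5645, -0.1177, 0.1257]
orientation: [0.0, -0.02, 1.0, 0.0]
wrist_force: [-0.6, -2.0, 5.1]
finger_gap: 0.0131
grip_force: 59.8
```

```bash
python3 -c "
from h import *
st()"
```

```text
yaw 0.0404 dial -0.0106 {'clock': 13.925, 'tcp_pos': [0.565, -0.118, 0.126], 'wrist_force': [-0.572, -1.984, 5.09], 'ft_torque': [-0.5, 0.168, -0.282], 'finger_gap': 0.013, 'grip_force': 59.765}
```

Call:
drive_tool --deltas '[[[255,0,0,0,0,0,-0.4],[255,0,0,0,0,0,-0.8],[255,0,0,0,0,0,-0.8]]]'

```text
clock: 14.3
tcp_pos: [0.5646, -0.1177, 0.1257]
orientation: [0.0, -0.027, 1.0, -0.0]
wrist_force: [-1.0, -2.9, 5.3]
finger_gap: 0.0129
grip_force: 59.8
```

```bash
python3 -c "
from h import *
st()"
```

```text
yaw 0.0543 dial 0.0033 {'clock': 14.3, 'tcp_pos': [0.565, -0.118, 0.126], 'wrist_force': [-0.989, -2.939, 5.32], 'ft_torque': [-0.478, 0.14, -0.218], 'finger_gap': 0.013, 'grip_force': 59.766}
```

Just noise; I'll carry on.

Call:
drive_tool --deltas '[[[255,0,0,0,0,0,-0.5],[255,0,0,0,0,0,-1],[255,0,0,0,0,0,-1.5],[255,0,0,0,0,0,-1.5]]]'

```text
clock: 14.8
tcp_pos: [0.5645, -0.1177, 0.1257]
orientation: [0.0, -0.04, 0.999, 0.0]
wrist_force: [0.7, -2.7, 5.4]
finger_gap: 0.013
grip_force: 59.8
```

```bash
python3 -c "
from h import *
st()"
```

```text
yaw 0.0805 dial 0.0295 {'clock': 14.8, 'tcp_pos': [0.565, -0.118, 0.126], 'wrist_force': [0.718, -2.677, 5.382], 'ft_torque': [-0.445, 0.111, -0.181], 'finger_gap': 0.013, 'grip_force': 59.764}
```

Call:
drive_tool --deltas '[[[255,0,0,0,0,0,-0.5],[255,0,0,0,0,0,-1],[255,0,0,0,0,0,-1.5],[255,0,0,0,0,0,-1.5]]]'

```text
clock: 15.3
tcp_pos: [0.5646, -0.1177, 0.1257]
orientation: [0.0, -0.053, 0.999, -0.0]
wrist_force: [-0.6, -2.7, 5.2]
finger_gap: 0.0129
grip_force: 59.8
```

```bash
python3 -c "
from h import *
st()"
```

```text
yaw 0.1067 dial 0.0557 {'clock': 15.3, 'tcp_pos': [0.565, -0.118, 0.126], 'wrist_force': [-0.593, -2.68, 5.184], 'ft_torque': [-0.497, 0.19, -0.219], 'finger_gap': 0.013, 'grip_force': 59.762}
```

Call:
drive_tool --deltas '[[[255,0,0,0,0,0,-0.5],[255,0,0,0,0,0,-1],[255,0,0,0,0,0,-1.5],[255,0,0,0,0,0,-1.5]]]'

```text
clock: 15.8
tcp_pos: [0.5645, -0.1177, 0.1257]
orientation: [0.0, -0.066, 0.998, -0.0]
wrist_force: [0.0, -2.7, 5.4]
finger_gap: 0.013
grip_force: 59.8
```

```bash
python3 -c "
from h import *
st()"
```

```text
yaw 0.1329 dial 0.0819 {'clock': 15.8, 'tcp_pos': [0.565, -0.118, 0.126], 'wrist_force': [0.0, -2.721, 5.443], 'ft_torque': [-0.475, 0.201, -0.245], 'finger_gap': 0.013, 'grip_force': 59.761}
```

Call:
drive_tool --deltas '[[[255,0,0,0,0,0,-0.5],[255,0,0,0,0,0,-1],[255,0,0,0,0,0,-1.5],[255,0,0,0,0,0,-1.5]]]'

```text
clock: 16.3
tcp_pos: [0.5645, -0.1177, 0.1257]
orientation: [0.0, -0.079, 0.997, -0.0]
wrist_force: [-1.7, -2.4, 5.2]
finger_gap: 0.0129
grip_force: 59.8
```

```bash
python3 -c "
from h import *
st()"
```

```text
yaw 0.159 dial 0.108 {'clock': 16.3, 'tcp_pos': [0.565, -0.118, 0.126], 'wrist_force': [-1.708, -2.379, 5.212], 'ft_torque': [-0.529, 0.129, -0.207], 'finger_gap': 0.013, 'grip_force': 59.759}
```

Call:
drive_tool --deltas '[[[255,0,0,0,0,0,-0.5],[255,0,0,0,0,0,-1],[255,0,0,0,0,0,-1.5],[255,0,0,0,0,0,-1.5]]]'

```text
clock: 16.8
tcp_pos: [0.5646, -0.1177, 0.1257]
orientation: [0.0, -0.092, 0.996, -0.0]
wrist_force: [-1.5, -2.7, 5.1]
finger_gap: 0.0129
grip_force: 59.8
```

```bash
python3 -c "
from h import *
st()"
```

```text
yaw 0.1852 dial 0.1342 {'clock': 16.8, 'tcp_pos': [0.565, -0.118, 0.126], 'wrist_force': [-1.54, -2.685, 5.061], 'ft_torque': [-0.5, 0.215, -0.243], 'finger_gap': 0.013, 'grip_force': 59.758}
```

Call:
drive_tool --deltas '[[[255,0,0,0,0,0,-0.5],[255,0,0,0,0,0,-1],[255,0,0,0,0,0,-1.5],[255,0,0,0,0,0,-1.5]]]'

```text
clock: 17.3
tcp_pos: [0.5645, -0.1177, 0.1257]
orientation: [0.0, -0.106, 0.994, -0.0]
wrist_force: [-0.3, -2.7, 5.2]
finger_gap: 0.0128
grip_force: 59.8
```

```bash
python3 -c "
from h import *
st()"
```

```text
yaw 0.2114 dial 0.1604 {'clock': 17.3, 'tcp_pos': [0.565, -0.118, 0.126], 'wrist_force': [-0.271, -2.667, 5.224], 'ft_torque': [-0.497, 0.141, -0.197], 'finger_gap': 0.013, 'grip_force': 59.756}
```

Call:
drive_tool --deltas '[[[255,0,0,0,0,0,-0.5],[255,0,0,0,0,0,-1],[255,0,0,0,0,0,-1.5],[255,0,0,0,0,0,-1.5]]]'

```text
clock: 17.8
tcp_pos: [0.5646, -0.1178, 0.1257]
orientation: [0.0, -0.118, 0.993, -0.0]
wrist_force: [-1.0, -1.7, 5.3]
finger_gap: 0.0125
grip_force: 59.8
```

```bash
python3 -c "
from h import *
st()"
```

```text
yaw 0.2373 dial 0.1863 {'clock': 17.8, 'tcp_pos': [0.565, -0.118, 0.126], 'wrist_force': [-0.976, -1.701, 5.291], 'ft_torque': [-0.49, 0.128, -0.33], 'finger_gap': 0.012, 'grip_force': 59.801}
```

Call:
drive_tool --deltas '[[[255,0,0,0,0,0,-0.2],[255,0,0,0,0,0,-0.3],[255,0,0,0,0,0,-0.3]]]'

```text
clock: 18.18
tcp_pos: [0.5646, -0.1178, 0.1258]
orientation: [0.0, -0.121, 0.993, -0.0]
wrist_force: [-0.6, -2.6, 4.4]
finger_gap: 0.0128
grip_force: 59.9
```

```bash
python3 -c "
from h import *
st()"
```

```text
yaw 0.2424 dial 0.1914 {'clock': 18.175, 'tcp_pos': [0.565, -0.118, 0.126], 'wrist_force': [-0.647, -2.563, 4.412], 'ft_torque': [-0.496, 0.145, -0.422], 'finger_gap': 0.013, 'grip_force': 59.863}
```

The stop is reached: torque is up to 0.42 N m and the grip load is rising. I'll ease off, release and lift.

Call:
drive_tool --deltas '[[[255,0,0,0,0,0,0.4],[255,0,0,0,0,0,0.5],[100,0,0,0,0,0,0.5],[0,0,0,0,0,0,0.5],[0,0,0,0,0,0,0.5],[0,0,0,0,0,0,0.5],[0,0,0,-0.02,0,0,0.5],[0,0,0,-0.06,0,0,0.5],[0,0,0,-0.1,0,0,0.5],[0,0,0,-0.1,0,0,0.5],[0,0,0,-0.1,0,0,0.5]]]'

```text
clock: 19.55
tcp_pos: [0.5643, -0.1175, 0.2251]
orientation: [-0.0, -0.117, 0.993, 0.0]
wrist_force: [-0.4, 0.7, 0.4]
finger_gap: 0.0852
grip_force: 0.0
```

```bash
python3 - <<'E'
from h import *
st(); rel([.558,.01,.225],.051)
c=calibration("wrist"); p,d=read_camera("wrist"); ring(c,p,.5648,-.1171)
g=rectify(c,p,.5648,-.1171,.151); k=[]
h=np.full((600,600),0,"u1")
G=rectify(c,p,.562,-.052,.152,N=600,s=2500.); cv2.imwrite("pics/r5.png",G[:,:,::-1])
E
```

```text
yaw 0.2344 dial 0.1834 {'clock': 19.55, 'tcp_pos': [0.564, -0.118, 0.225], 'wrist_force': [-0.439, 0.676, 0.358], 'ft_torque': [0.02, -0.012, -0.019], 'finger_gap': 0.085, 'grip_force': 0.0}
shift [-2.350e-02  1.255e-01  1.000e-04] turn [ 2.000e-02 -1.000e-02  1.051e+01]
ring px (301.5028991699219, 300.5067443847656) 261.19970703125 ellipse ((300.3517150878906, 300.40924072265625), (517.85205078125, 520.0242309570312), 10.112630844116211)
```

View pics/r5.png

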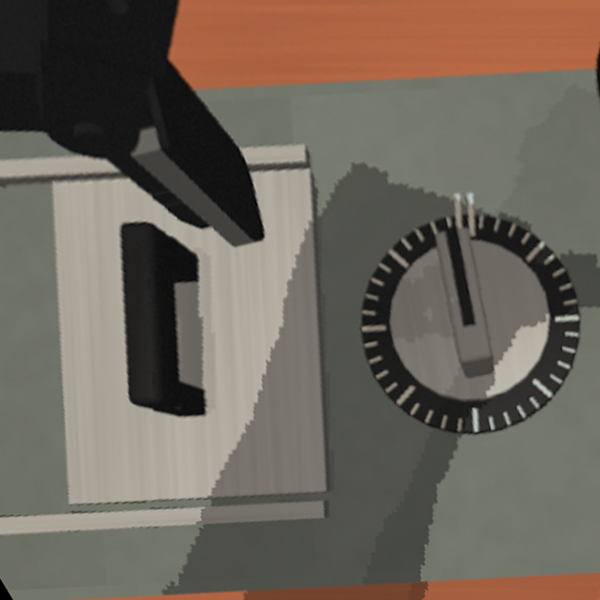

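The rail's top spans (122,225)–(165,400), centred near (145,315), so the handle is at about (0.557, 0.0105). The dial pointer is still at about 0.2.

Call:
drive_tool --deltas '[[[0,-0.007,0.04,0,0,0,5],[0,-0.015,0.085,0,0,0,10.5],[0,-0.0226,0.126,0,0,0,10.5],[0,-0.0226,0.126,0,0,0,10.5],[0,-0.0226,0.126,0.03,0,0,10.5],[0,-0.0226,0.126,0.06,0,0,10.5],[0,-0.0226,0.126,0.06,0,0,10.5]]]'

```text
clock: 20.48
tcp_pos: [0.5547, 0.0097, 0.1623]
orientation: [-0.003, -0.025, 1.0, 0.0]
wrist_force: [-0.3, -0.1, 0.9]
finger_gap: 0.0849
grip_force: 0.0
```

```bash
python3 - <<'E'
from h import *
st(); rel([.557,.0105,.126],.051)
c=calibration("wrist"); p,d=read_camera("wrist")
G=rectify(c,p,.557,.0105,.152); cv2.imwrite("pics/r6.png",G[:,:,::-1])
E
```

```text
yaw 0.0503 dial -0.0007 {'clock': 20.475, 'tcp_pos': [0.555, 0.01, 0.162], 'wrist_force': [-0.308, -0.076, 0.907], 'ft_torque': [-0.001, -0.017, 0.022], 'finger_gap': 0.085, 'grip_force': 0.0}
shift [-0.0026  0.0006  0.0363] turn [ 0.06 -0.39 -0.04]
```

View pics/r6.png

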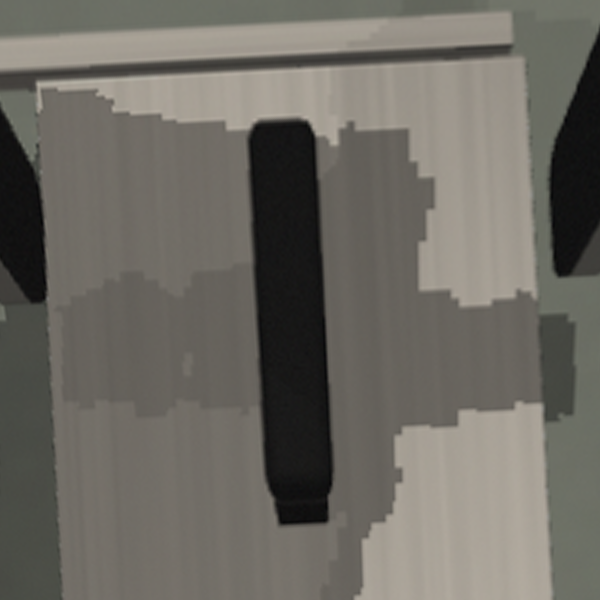

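The rail is centred at (290,308), i.e. (0.5554, 0.0125), with the fingers either side of it. Now I descend and grip.

Call:
drive_tool --deltas '[[[0,-0.001,0.0025,0.02,0,0,0],[0,-0.001,0.0025,0.036,0,0,0],[0,-0.001,0.0025,0.036,0,0,0],[180,-0.001,0.0025,0.036,0,0,0],[200,-0.001,0.0025,0.036,0,0,0],[220,-0.001,0.0025,0.036,0,0,0],[240,-0.001,0.0025,0.036,0,0,0],[255,-0.001,0.0025,0.036,0,0,0],[255,-0.001,0.0025,0.036,0,0,0],[255,-0.001,0.0025,0.036,0,0,0]]]' --newtons 40

```text
clock: 21.78
tcp_pos: [0.5582, 0.0126, 0.13]
orientation: [0.0, -0.026, 1.0, -0.0]
wrist_force: [-1.5, -0.0, 5.3]
finger_gap: 0.0131
grip_force: 42.2
```

```bash
python3 -c "
from h import *
st()"
```

```text
yaw 0.0511 dial 0.0001 {'clock': 21.775, 'tcp_pos': [0.558, 0.013, 0.13], 'wrist_force': [-1.54, -0.03, 5.309], 'ft_torque': [-0.184, 0.218, 0.071], 'finger_gap': 0.013, 'grip_force': 42.194}
```

Call:
drive_tool --deltas '[[[255,0,0.002,0,0,0,0],[255,0,0.005,0,0,0,0],[255,0,0.007,0,0,0,0],[255,0,0.008,0,0,0,0]]]'

```text
clock: 22.28
tcp_pos: [0.5579, 0.0201, 0.13]
orientation: [0.0, -0.025, 1.0, -0.001]
wrist_force: [-1.0, -3.1, 5.0]
finger_gap: 0.0133
grip_force: 42.3
```

Call:
drive_tool --deltas '[[[255,0,0.001,0,0,0,0],[255,0,0.002,0,0,0,0],[255,0,0.002,0,0,0,0]]]'

```text
clock: 22.65
tcp_pos: [0.5577, 0.0221, 0.13]
orientation: [0.0, -0.025, 1.0, -0.001]
wrist_force: [-1.8, -2.6, 5.4]
finger_gap: 0.0129
grip_force: 42.3
```

Call:
drive_tool --deltas '[[[255,0,0.001,0,0,0,0],[255,0,0.002,0,0,0,0],[255,0,0.003,0,0,0,0],[255,0,0.004,0,0,0,0]]]'

```text
clock: 23.15
tcp_pos: [0.5575, 0.026, 0.13]
orientation: [0.0, -0.025, 1.0, -0.001]
wrist_force: [-1.3, -3.0, 5.7]
finger_gap: 0.0129
grip_force: 42.3
```

The hatch has moved 13 mm with only 3 N of drag, so the bolt is clear. I'll slide it on.

Call:
drive_tool --deltas '[[[255,0,0.004,0,0,0,0],[255,0,0.012,0,0,0,0],[255,0,0.022,0,0,0,0],[255,0,0.032,0,0,0,0],[255,0,0.042,0,0,0,0],[255,0,0.052,0,0,0,0],[255,0,0.062,0,0,0,0],[255,0,0.071,0,0,0,0],[255,0,0.077,0,0,0,0],[255,0,0.08,0,0,0,0],[255,0,0.08,0,0,0,0]]]'

```text
clock: 24.52
tcp_pos: [0.5533, 0.1066, 0.13]
orientation: [0.0, -0.026, 1.0, -0.0]
wrist_force: [-0.9, -0.8, 5.3]
finger_gap: 0.0136
grip_force: 42.3
```

Call:
drive_tool --deltas '[[[255,0,0.001,0,0,0,0],[255,0,0.002,0,0,0,0],[255,0,0.003,0,0,0,0],[255,0,0.004,0,0,0,0]]]'

```text
clock: 25.02
tcp_pos: [0.5532, 0.11, 0.13]
orientation: [0.0, -0.025, 1.0, -0.001]
wrist_force: [-1.2, -2.0, 5.2]
finger_gap: 0.0132
grip_force: 42.3
```

Call:
drive_tool --deltas '[[[255,0,0.001,0,0,0,0],[255,0,0.0015,0,0,0,0],[255,0,0.002,0,0,0,0],[255,0,0.002,0,0,0,0]]]'

```text
clock: 25.52
tcp_pos: [0.5531, 0.112, 0.13]
orientation: [0.0, -0.025, 1.0, -0.001]
wrist_force: [-1.0, -3.3, 5.8]
finger_gap: 0.0132
grip_force: 42.3
```

Call:
drive_tool --deltas '[[[255,0,0.0005,0,0,0,0],[255,0,0.001,0,0,0,0],[255,0,0.001,0,0,0,0]]]'

```text
clock: 25.9
tcp_pos: [0.5531, 0.112, 0.1299]
orientation: [0.0, -0.025, 1.0, -0.002]
wrist_force: [-1.4, -7.3, 5.4]
finger_gap: 0.0132
grip_force: 42.3
```

The hatch is on its end stop: no further movement and the force is up to 7 N. I release and lift.

Call:
drive_tool --deltas '[[[255,0,0.0005,0,0,0,0],[100,0,0,0,0,0,0],[0,0,0,0,0,0,0],[0,0,0,0,0,0,0],[0,0,0,0,0,0,0],[0,0,0,0,0,0,0],[0,0,0,-0.02,0,0,0],[0,0,0,-0.06,0,0,0],[0,0,0,-0.12,0,0,0],[0,0,0,-0.12,0,0,0],[0,0,0,-0.12,0,0,0],[0,0,0,-0.12,0,0,0]]]'

```text
clock: 27.4
tcp_pos: [0.552, 0.1136, 0.2479]
orientation: [-0.001, -0.026, 1.0, 0.0]
wrist_force: [0.2, -0.2, -0.2]
finger_gap: 0.0854
grip_force: 0.0
```

```bash
python3 - <<'E'
from h import *
st(); c=calibration("wrist"); p,d=read_camera("wrist")
cv2.imwrite("pics/r7.png",rectify(c,p,.56,.03,.152,s=1700.)[:,:,::-1])
E
```

```text
yaw 0.0511 dial 0.0001 {'clock': 27.4, 'tcp_pos': [0.552, 0.114, 0.248], 'wrist_force': [0.173, -0.17, -0.244], 'ft_torque': [-0.025, 0.021, 0.023], 'finger_gap': 0.085, 'grip_force': 0.0}
```

View pics/r7.png

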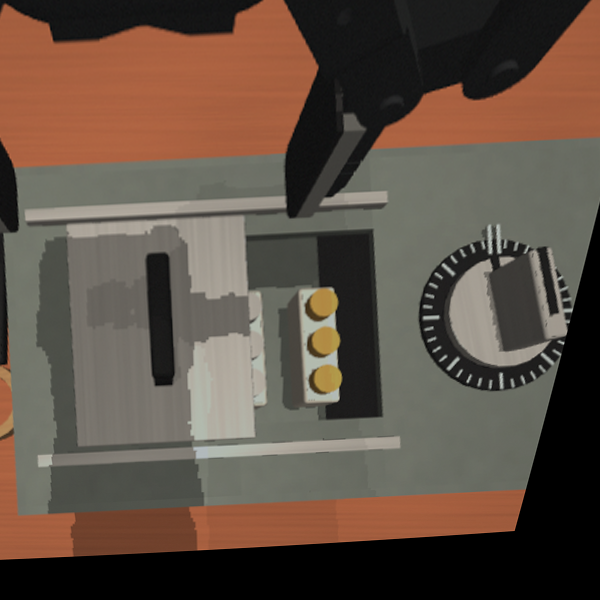

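The hatch is fully open with the handle at (160,318), y ≈ 0.112. The well is visible and the dial is still at its stop.

```bash
python3 -c "
from h import *
print(hand_in())"
```

```text
the job is handed in; nothing more can be done
None
```

The safe is open and handed in at about 27 s: I turned the dial left to 34, right to 5, then left to its stop (about +0.19 rad, 0.42 N m at most in my readings), and slid the hatch to its end stop; the tape, calculator and stapler were not touched.

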